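# Press the glass check plate home behind the reader's lip

## Task

Take the framed glass check plate, the tall one, out of the drying rack, holding it by its two narrow side edges so that the fingers never touch the glass. Slide it down behind the metal lip of the reader, feel for the spring-loaded seat and press the plate fully home without forcing it. The seat pushes back, so finish while still gripping the plate and holding it pressed home; leave everything else where it stands.

Things in the scene. Friction and masses are not known exactly. Their poses are not given: they have to be found in the camera images.
- plate: The check plate, loose: a glass pane in a thin aluminium frame, upright in one of the rack's three slots. 6 mm thick (its x), 60 mm wide (its y), 84 mm tall (its z, up), about 100 g, the same front and back. Origin: centre of its bottom edge. The only glass plate and the tallest of three: in the rack its top is 92 mm above the bench, the others' 66 mm.
- pane: The glass of the check plate, fixed in its frame: 4 mm thick, 50 mm wide, 74 mm tall, recessed 1 mm on both faces; around it runs a 5 mm wide frame. Origin: centre of the glass, 42 mm above the plate's bottom edge. Fingers must not touch it.
- plate_top (a point): Middle of the plate's top edge, 84 mm above its bottom edge.
- plate_foot (a point): Middle of the plate's bottom edge (the plate's origin).
- rack: Drying rack, fixed: grey block 116 mm (x) by 90 mm (y), 34 mm high, with three upright slots 36 mm apart (at x = -36, 0, +36 mm), each 8.5 mm (x) by 62.5 mm (y) and 26 mm deep (floor 8 mm above the bench). Origin: centre of its underside. It stands left or right of the bench's middle, the reader on the other side.
- port: The reader, fixed: a low white instrument 150 mm wide (y), 50 mm high. Along its front (-x) an upright steel lip, 5 mm thick, 90 mm long, 46 mm high, its upper edge flared outward to 56 mm high. Nothing on it is higher than 57 mm. Origin: at bench level below the middle of the slot behind the lip. The plate goes in with its x along the reader's x, either way round.
- port_slot (a point): Middle of the slot's mouth, 46 mm above the bench, level with the lip's straight part. The slot lies between lip and instrument, open above, 9 mm wide (reader's x, -4.5 to +4.5 mm), 64 mm long (reader's y, -32 to +32 mm); its ends are flared at the top to 50 mm high.
- seat (a joint): The spring-loaded seat in the bottom of the slot, a black bar 7 by 52 mm: 0 when up (top 24 mm above the bench), growing as it is pressed down, to 0.012 m at its hard stop (top 12 mm above the bench; the plate's top is then at 96 mm). Pushes back with 3 N at the top, rising evenly to 9 N at the stop.
- blank_a: Bystander: solid aluminium blank plate, 6 x 60 x 58 mm tall, loose in another slot of the rack. Origin: centre of its bottom edge.
- blank_b: Bystander: the same as blank_a, in the remaining slot.
- jar: Bystander: small amber screw jar, 42 mm in diameter, 55 mm high, standing between rack and reader. Origin: centre of its underside.
- reagent: Bystander: white reagent bottle, 66 mm in diameter, 160 mm high. Origin: centre of its underside.
- beaker: Bystander: glass beaker, 70 mm in diameter, 85 mm high. Origin: centre of its underside.
- tubes: Bystander: white rack of capped sample tubes, 45 x 200 mm, 104 mm high. Origin: centre of its underside.
- tipbox: Bystander: blue pipette tip box with a clear lid, 82 x 122 mm, 75 mm high. Origin: centre of its underside.
- marker: Bystander: grey marker pen lying down, 14 mm thick, about 120 mm long along its x.
Things that resemble listed ones, but are neither listed nor needed, are in the scene too. Leave any green, pink or purple look-alike of the plate alone.

How it is judged (in metres and radians):
On the way, in this order (a step that is already met when the one before it is completed fails the run):
1. the check plate is lifted out of the rack in the fingers (height (world z) of plate above 0.045 m and contact force between the fingers and plate above 5 N and contact force between plate and rack below 0.1 N), for 0.2 s.
2. its bottom edge is behind the lip, in the slot, and the plate is in the fingers (horizontal distance between plate_foot and port_slot below 0.006 m and angle between the x axis of plate and the x axis of port, either way round below 0.15 rad and angle between plate's own z axis and vertical below 0.15 rad and height (world z) of plate below 0.04 m and contact force between the fingers and plate above 5 N), for 0.1 s.
At the end, for the whole second after the job is handed in: The plate is upright and along the slot (within 0.15 rad each), its foot within 6 mm of the slot's middle; the seat is at least 9.5 mm of its 12 mm down, the plate's foot below 15.5 mm and pressing with over 4 N; the fingers still hold the plate (over 5 N) and it is at rest (horizontal distance between plate_foot and port_slot below 0.006 m and angle between the x axis of plate and the x axis of port, either way round below 0.15 rad and angle between plate's own z axis and vertical below 0.15 rad and value of joint seat above 0.0095 m and height (world z) of plate below 0.0155 m and contact force between the fingers and plate above 5 N and contact force between plate and port above 4 N and linear speed of plate below 0.02 m/s); the arm keeps its last pose, push and grip.
It fails at once if the fingers touch the glass (contact force between the fingers and pane above 0.5 N).
It fails at once if the plate is forced into the reader (over 60 N) (contact force between plate and port above 60 N).
It fails at once if a bystander is displaced by more than 20 mm (distance of any of blank_a, blank_b, jar, reagent, beaker, tubes, tipbox, marker from where it was at the start of the episode above 0.02 m).
It also fails if it takes over 64 s, if anything falls off the work surface, if the arm or the gripper's body presses on something with over 40 N, if the wrist force passes 120 N, or if a joint passes its speed limit or range.

## Robot

A 6-joint arm with a two-finger parallel gripper is mounted at the origin on the work surface. World frame = base frame: x ahead of the robot, y to its left, z up, the work surface at z = 0. Lengths are in m, angles in degrees, forces in N, time in s.
With the tool pointing down it reaches from about 0.275 to 0.825 m from the base axis. Payload 4.9 kg.
Tool frame: the origin (TCP) lies midway between the tips of the shut fingers; the grasp point (between the pads) lies arm.grip_depth behind it (arm.grip_depth is the distance from the TCP to the grasp point, in m); z points along the fingers, y is the direction in which the jaws open and shut (so a half turn about z gives the same grasp; the last joint's range is limited). The gripper opens to 85 mm and grips with 20 to 120 N. Pads are 22 mm wide; open, the fingers measure 114 mm over their backs; the gripper's body (76 mm by 85 mm) begins 54 mm behind the grasp point. The pads swing forward as they close: fully open they stand 13 mm farther back than shut.
Start: joints at [-84.007, 18.69, -11.035, 60.275, 0, 82.311], TCP at [0.13, -0.534, 0.231] pointing down, gripper open.
Joint ranges: [-152.03, 152.03], [-55.5, 102.48], [-74.3, 77.21], [-110.64, 120.58], [-84.22, 78.4], [-180, 180]. Speed limits (degrees/s): [147.25, 147.25, 180, 180, 180, 180].

## Interface

Orientations are given as [roll, pitch, yaw] about the fixed x, y, z axes, in that order (R = Rz(yaw) Ry(pitch) Rx(roll)).
In Python, from workcell import arm, vision gives the robot as it stands.
- The arm moves only by the shell command python3 -m creep 'ROWS' [FORCE]. ROWS is JSON, a list of rows, each a list of 7 numbers: the shift along the tool's x, y, z in cm, then the turn, a rotation vector about the tool's x, y, z in degrees, then the closure, from -1 (fully open) to 1 (shut). A call has 1 to 10 rows; each row shifts and turns the commanded pose from where the row before left it, along the tool's axes as they then stand; what a row does not reach is not made up. A row lasts 1/12 s, in which the tool goes at most 41.7 mm and 7.16 degrees, less where a joint would pass 70% of its speed; a pose out of reach is approached as far as the arm can. A call is refused whole if a number of a shift passes 4.17 or a number of a turn 7.16, either way. A call with a gripper value outside its range is refused whole. The fingers move at their own pace and stop on an object; FORCE is the grip in N (left out, the last holds). Time passes only in rows, so rows that do not move let the fingers close. It gives the time, the measured TCP pose, the force and the opening at its end, in the units of the state.
- arm.get_state(): the state, without advancing time (a new reading comes with each control period).
- vision.get_image(name): name is "scene" or "side" or "wrist"; returns a dict with "frame" (400x640x3 uint8, blue, green, red), "z_map" (400x640 float32, m along the optical axis (not along the pixel's ray), 0 where there is no reading), "K" (3x3 intrinsics, pixels), "rvec" (rotation vector, rad) and "tvec" (3), from world to camera coordinates, as OpenCV has them; the wrist camera has in their place "mount" (4x4, takes a point from camera to tool coordinates, whose origin is the TCP and whose axes are the flange's). Camera axes: x right, y down, z forward; pixel columns grow to the right and rows downward; lengths in m; the calibration is good to about 2 mm. The wrist camera is an equidistant fisheye: a pixel r from the principal point sees the ray r / f radians off the axis. A picture is of the moment at which its call begins: read the wrist's pose just before it.
- arm.job_done(): hands the job in, once; it reports no verdict.
The state is a dict: "time_s": time; "q": joint angles; "dq": joint speeds; "effort": joint torques, N m; "ee_pos": TCP position; "eef_rot": TCP orientation; "contact_force": force on the tool from outside, world axes, zero at the start; "torque": the same for the moment, N m; "opening": finger opening in m.
Only numpy, scipy, OpenCV 4.12 (cv2) and the standard library are available. Lean on these libraries where they do the work, as an engineer would, in place of code of your own. Each camera call takes 0.05 s, during which the arm holds its last target.

## Working session

There is one attempt and no reset: what is moved stays moved. The work goes in short steps, Python scripts to look and compute and a shell command to move; the robot and the scene stay as the last step left them, time stands still between calls to the robot, and variables do not carry over. Pictures are saved under pics/ and viewed, and the job is handed in when it is done.

```bash
ls -la; mkdir -p pics; python3 - <<'E'
from workcell import arm, vision
import cv2, numpy as np
s=arm.get_state(); print(s, arm.grip_depth)
for n in ["scene","side","wrist"]:
    d=vision.get_image(n); cv2.imwrite(f"pics/{n}0.png",d["frame"]); np.savez(f"{n}0.npz",**d)
    print(n,d["K"].tolist(),d.get("rvec"),d.get("tvec"),d.get("mount"))
E
```

```text
total 12
drwxr-xr-x  3 agent agent 4096 Dec  7 15:14 .
drwxr-xr-x 23 root  root  4096 Dec  7 15:14 ..
drwxr-xr-x  2 agent agent 4096 Dec  7 15:14 pics
{'time_s': 0.0, 'q': array([-8.40070837e+01,  1.87323337e+01, -1.10926556e+01,  6.02744271e+01,
       -7.06342283e-04,  8.23130109e+01]), 'dq': array([ 0.07534126,  0.05184211,  0.0452793 , -0.01540833,  0.00232551,
       -0.08137148]), 'effort': array([-1.00134341e-03, -4.43394971e+01,  2.62442029e+01,  1.55085360e-02,
       -1.68733823e-04,  2.39624363e-06]), 'ee_pos': array([ 0.13003877, -0.53380163,  0.23049606]), 'eef_rot': array([-1.79901383e+02, -1.25980452e-02,  1.36798952e+01]), 'contact_force': array([ 0.13523206,  0.78071349, -0.93945269]), 'torque': array([0.03453583, 0.00372211, 0.00936471]), 'opening': 0.08551409304888662} 0.0187
scene [[381.8606263610886, 0.0, 321.55487110528094], [0.0, 381.8606263610886, 201.38415367490194], [0.0, 0.0, 1.0]] [ 1.22319127  2.33033119 -0.92522198] [ 0.35978143 -0.28922102  1.46718824] None
side [[378.8916742864515, 0.0, 319.57525770062495], [0.0, 378.8916742864515, 207.24010707655953], [0.0, 0.0, 1.0]] [ 2.216602   -0.43337907  0.21940044] [-0.57217712  0.18592921  0.91061433] None
wrist [[309.70691628693146, 0.0, 323.8474522276979], [0.0, 309.70691628693146, 191.34019013121014], [0.0, 0.0, 1.0]] None None [[ 1.82101285e-04 -9.64626825e-01 -2.63619147e-01  6.66994001e-02]
 [ 9.99999811e-01  2.08425284e-05  6.14507671e-04  2.37306488e-05]
 [-5.87276094e-04 -2.63619209e-01  9.64626647e-01 -1.42678373e-01]
 [ 0.00000000e+00  0.00000000e+00  0.00000000e+00  1.00000000e+00]]
```

View pics/scene0.png

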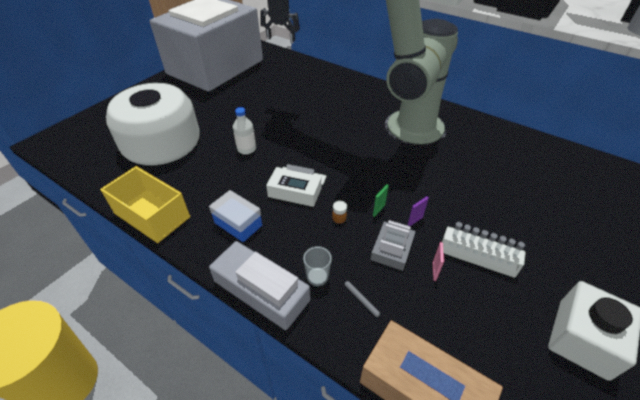

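View pics/side0.png

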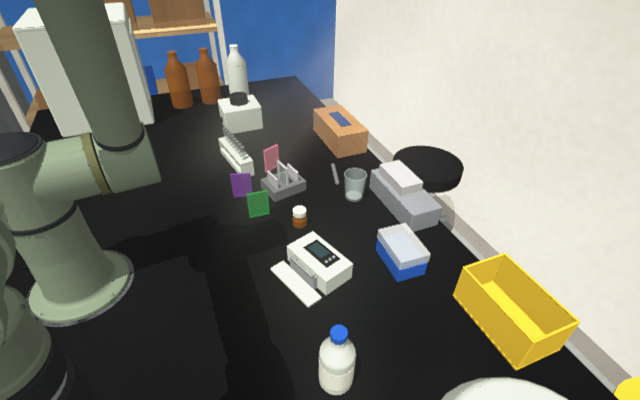

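View pics/wrist0.png

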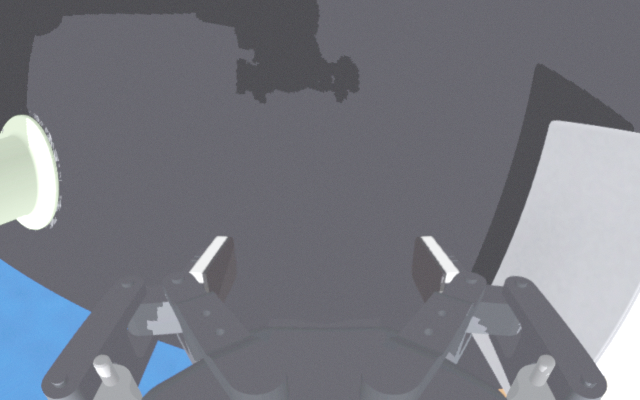

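```bash
cat > h.py <<'E'
import numpy as np, cv2
def load(n): return dict(np.load(n,allow_pickle=True))
def px2w(d,u,v,z=None):
    """pixel(s)->world; z plane if given else depth map"""
    R,_=cv2.Rodrigues(d["rvec"]); t=np.ravel(d["tvec"])
    ray=np.linalg.inv(d["K"])@np.array([u,v,1.0]); c=-R.T@t; r=R.T@ray
    if z is None: return c+r*d["z_map"][int(round(v)),int(round(u))]
    return c+r*(z-c[2])/r[2]
def w2px(d,P):
    p,_=cv2.projectPoints(np.array(P,float).reshape(-1,1,3),d["rvec"],d["tvec"],d["K"],None); return p.reshape(-1,2)
E
python3 - <<'E'
from h import *
for n,r in [("scene0",(255,155,330,280)),("side0",(220,130,380,320))]:
    d=load(n+".npz"); 
a=load("scene0.npz"); b=load("side0.npz")
c=a["frame"][150:285,250:450]; cv2.imwrite("pics/s_crop.png",cv2.resize(c,(800,540),interpolation=cv2.INTER_CUBIC))
c=b["frame"][135:310,215:365]; cv2.imwrite("pics/d_crop.png",cv2.resize(c,None,fx=3.4,fy=3.4,interpolation=cv2.INTER_CUBIC))
for nm,u,v in [("reader",297,190),("rack",393,250),("jar",340,210),("green",380,200),("purple",419,210),("pink",438,260),("readerlip",298,170),("beaker",317,275),("tubes",480,240)]:
    print(nm,px2w(a,u,v).round(3))
for nm,u,v in [("reader",320,250),("rack",283,185),("jar",299,215),("green",258,205),("strip",297,283)]:
    print(nm,px2w(b,u,v).round(3))
E
```

```text
reader [ 0.576 -0.131  0.05 ]
rack [0.607 0.209 0.045]
jar [0.575 0.022 0.055]
green [0.471 0.095 0.051]
purple [0.438 0.206 0.047]
pink [0.579 0.32  0.057]
readerlip [ 0.501 -0.184  0.048]
beaker [0.792 0.093 0.059]
tubes [0.475 0.387 0.078]
reader [ 0.557 -0.151  0.05 ]
rack [0.564 0.165 0.036]
jar [ 0.554 -0.007  0.051]
green [0.465 0.094 0.038]
strip [ 0.48  -0.193  0.006]
```

View pics/s_crop.png

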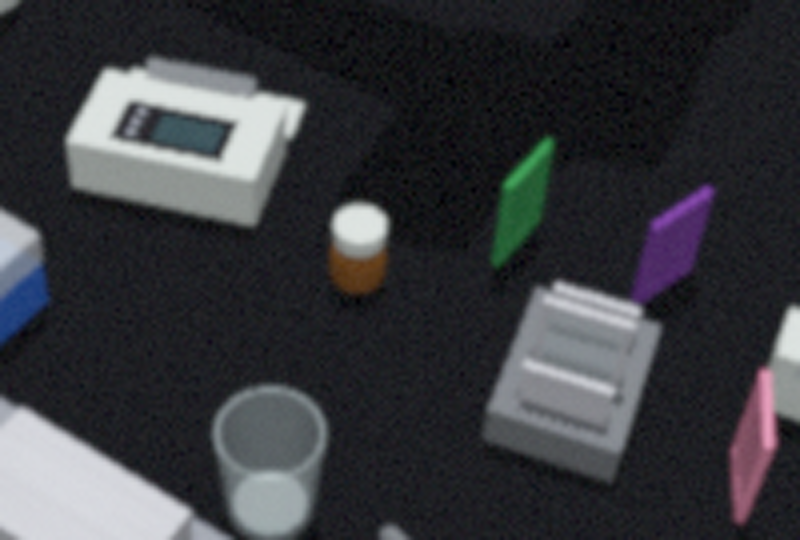

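View pics/d_crop.png

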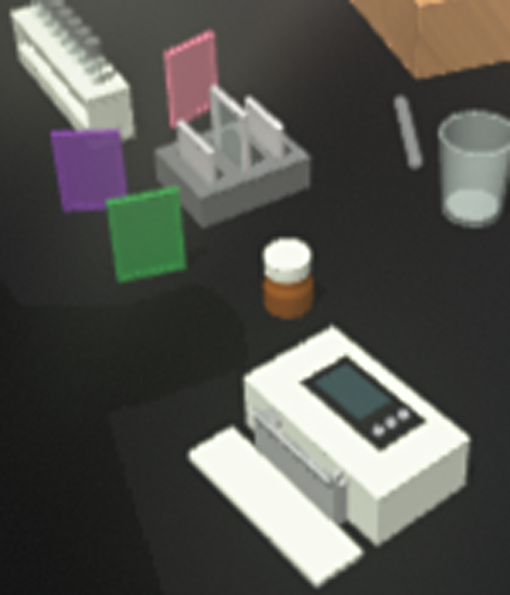

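```bash
python3 - <<'E'
from h import *
a=load("scene0.npz"); b=load("side0.npz")
print("rack corners")
for x,y in [(540,288),(660,325),(615,455),(485,430)]: print(px2w(a,250+x/4,150+y/4,0.034).round(3))
print("reader top corners")
for x,y in [(105,72),(285,100),(250,200),(68,150)]: print(px2w(a,250+x/4,150+y/4,0.05).round(3))
print('lip top');
for x,y in [(148,62),(256,80)]: print(px2w(a,250+x/4,150+y/4,0.056).round(3))
print("side: reader")
for x,y in [(333,325),(468,437),(380,500),(245,378)]: print(px2w(b,215+x/3.4,135+y/3.4,0.05).round(3))
print('lip')
for x,y in [(253,412),(345,487)]: print(px2w(b,215+x/3.4,135+y/3.4,0.056).round(3))
print('plate top side')
for x,y in [(213,90),(248,122)]: print(px2w(b,215+x/3.4,135+y/3.4,0.092).round(3))
print('blank tops')
for x,y in [(180,125),(213,155),(247,100),(282,127)]: print(px2w(b,215+x/3.4,135+y/3.4,0.066).round(3))
print('rack side')
for x,y in [(155,152),(205,195),(308,157)]: print(px2w(b,215+x/3.4,135+y/3.4,0.034).round(3))
E
```

```text
rack corners
[0.524 0.143 0.034]
[0.507 0.228 0.034]
[0.623 0.25  0.034]
[0.654 0.171 0.034]
reader top corners
[ 0.535 -0.245  0.05 ]
[ 0.48  -0.109  0.05 ]
[ 0.584 -0.068  0.05 ]
[ 0.62  -0.212  0.05 ]
lip top
[ 0.511 -0.22   0.056]
[ 0.479 -0.137  0.056]
side: reader
[ 0.567 -0.079  0.05 ]
[ 0.612 -0.222  0.05 ]
[ 0.533 -0.251  0.05 ]
[ 0.486 -0.109  0.05 ]
lip
[ 0.478 -0.149  0.056]
[ 0.513 -0.237  0.056]
plate top side
[0.565 0.215 0.092]
[0.578 0.153 0.092]
blank tops
[0.53  0.209 0.066]
[0.544 0.152 0.066]
[0.601 0.226 0.066]
[0.616 0.171 0.066]
rack side
[0.507 0.221 0.034]
[0.531 0.139 0.034]
[0.637 0.161 0.034]
```

```bash
python3 -m creep '[[1.5,-1.5,0,0,0,0,-1],[2.8,-2.8,0,0,0,0,-1],[2.8,-2.8,0,0,0,0,-1],[2.8,-2.8,0,0,0,0,-1],[2.8,-2.8,0,0,0,0,-1],[2.8,-2.8,0,0,0,0,-1],[2.8,-2.8,0,0,0,0,-1],[2.8,-2.8,0,0,0,0,-1],[2.8,-2.8,0,0,0,0,-1],[2.8,-2.8,0,0,0,0,-1]]'
```

```text
time_s: 0.98
ee_pos: [0.3268, -0.21, 0.2313]
eef_rot: [180.0, -0.0, 13.6]
contact_force: [0.8, -1.3, -0.4]
opening: 0.0855
```

```bash
python3 -m creep '[[2.8,-2.8,0,0,0,0,-1],[2.8,-2.8,0,0,0,0,-1],[2.8,-2.8,0,0,0,0,-1],[2.8,-2.8,0,0,0,0,-1],[2.8,-2.8,0,0,0,0,-1],[2.8,-2.8,0,0,0,0,-1],[2.8,-2.8,0,0,0,0,-1],[2.8,-2.8,0,0,0,0,-1]]'
```

```text
time_s: 1.65
ee_pos: [0.4915, 0.0609, 0.2312]
eef_rot: [180.0, 0.0, 13.7]
contact_force: [0.3, -1.7, 0.1]
opening: 0.0854
```

```bash
python3 -m creep '[[2.7,-2.6,0,0,0,0,-1],[2.7,-2.6,0,0,0,0,-1],[2.7,-2.6,0,0,0,0,-1],[2.0,-1.8,0,0,0,0,-1],[0.7,-0.7,0,0,0,0,-1],[0,0,0,0,0,0,-1]]'
cat > snap.py <<'E'
import sys
from h import *
from scipy.spatial.transform import Rotation as Rn
from workcell import arm, vision
def snap(tag,cam="wrist"):
    s=arm.get_state(); d=vision.get_image(cam)
    d.update(ee=s["ee_pos"],rot=s["eef_rot"]); np.savez(tag+".npz",**d); cv2.imwrite(f"pics/{tag}.png",d["frame"])
    print(tag,s["time_s"],s["ee_pos"].round(4),s["eef_rot"].round(2),s["contact_force"].round(1),s["opening"]); return d
def wcam(d):
    T=np.eye(4);T[:3,:3]=Rn.from_euler("xyz",d["rot"],degrees=True).as_matrix();T[:3,3]=d["ee"]
    return T@d["mount"]
def wpx2w(d,u,v,z):
    K=d["K"];x=(u-K[0,2])/K[0,0];y=(v-K[1,2])/K[1,1];r=np.hypot(x,y)
    ray=np.array([x*np.sin(r)/max(r,1e-9),y*np.sin(r)/max(r,1e-9),np.cos(r)])
    M=wcam(d);g=M[:3,:3]@ray;c=M[:3,3]; return c+g*(z-c[2])/g[2]
def ww2px(d,P):
    M=wcam(d);p=M[:3,:3].T@(np.array(P,float)-M[:3,3]);h=np.hypot(p[0],p[1]);a=np.arctan2(h,p[2])
    return d["K"][:2,2]+d["K"][0,0]*a*p[:2]/h
def cloud(d):
    """z_map -> world points for whole wrist image, (H,W,3)"""
    K=d["K"];v,u=np.mgrid[:400,:640];x=(u-K[0,2])/K[0,0];y=(v-K[1,2])/K[1,1];r=np.hypot(x,y)
    z=d["z_map"];k=np.tan(r)/np.maximum(r,1e-9);p=np.stack([x*k*z,y*k*z,z],-1)
    M=wcam(d);return p@M[:3,:3].T+M[:3,3]
if __name__=="__main__": snap(sys.argv[1],sys.argv[2] if len(sys.argv)>2 else "wrist")
E
python3 snap.py w1
```

```text
time_s: 2.15
ee_pos: [0.572, 0.1861, 0.2304]
eef_rot: [-180.0, 0.0, 13.8]
contact_force: [0.2, -0.5, 0.0]
opening: 0.0854
w1 2.15 [0.572  0.1861 0.2304] [-1.7999e+02  5.0000e-02  1.3840e+01] [ 0.2 -0.5  0. ] 0.08541920848406336
```

View pics/w1.png

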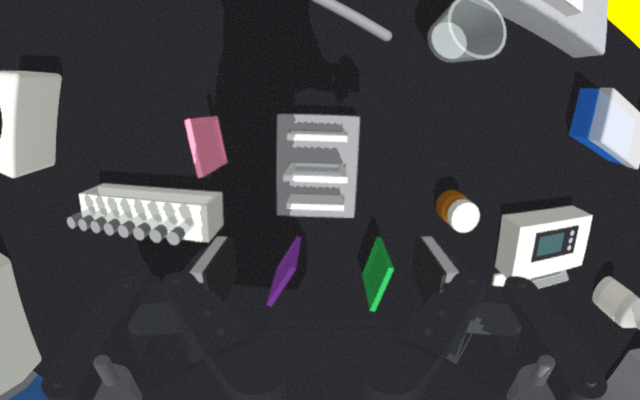

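```bash
python3 - <<'E'
from h import *
f=cv2.imread("pics/w1.png")
cv2.imwrite("pics/w1c.png",cv2.resize(f[105:225,265:370],None,fx=5,fy=5,interpolation=cv2.INTER_CUBIC))
E
```

```text
(no output)
```

View pics/w1c.png

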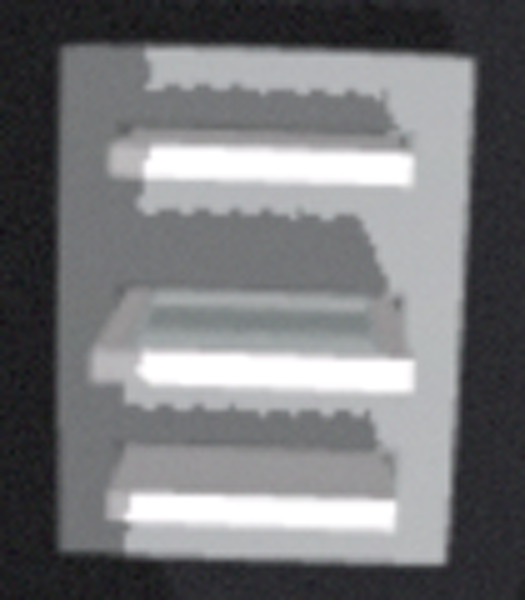

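```bash
python3 - <<'E'
from snap import *
d=load("w1.npz")
g=lambda x,y,z: wpx2w(d,(x+.5)/5-.5+265,(y+.5)/5-.5+105,z)
def pr(n,p,q):
    e=p-q; print(n,p.round(4),q.round(4),"mid",((p+q)/2).round(4),"len",np.linalg.norm(e).round(4),"yaw",np.degrees(np.arctan2(-e[0],e[1])).round(2))
pr("plate",g(92,364,.092),g(413,374,.092))
pr("b1",g(108,160,.066),g(413,168,.066))
pr("b2",g(107,505,.066),g(396,514,.066))
c=[g(x,y,.034) for x,y in [(62,46),(476,58),(447,563),(58,550)]]
pr("rk far",c[0],c[1]); pr("rk near",c[3],c[2]); print("rack ctr",np.mean(c,0).round(4))
print(np.linalg.norm(c[0]-c[3]),np.linalg.norm(c[1]-c[2]))
# reader rough, wrist
C=cloud(d); print("depth plate",C[105+73,265+50].round(4), "reader",C[240,550].round(4))
E
```

```text
plate [0.5661 0.2238 0.092 ] [0.5785 0.1651 0.092 ] mid [0.5723 0.1944 0.092 ] len 0.06 yaw 11.96
b1 [0.601  0.2316 0.066 ] [0.6138 0.1723 0.066 ] mid [0.6074 0.202  0.066 ] len 0.0607 yaw 12.17
b2 [0.5307 0.2165 0.066 ] [0.5433 0.1573 0.066 ] mid [0.537  0.1869 0.066 ] len 0.0605 yaw 12.02
rk far [0.6196 0.2503 0.034 ] [0.6384 0.1619 0.034 ] mid [0.629  0.2061 0.034 ] len 0.0903 yaw 12.0
rk near [0.5059 0.227  0.034 ] [0.5247 0.1379 0.034 ] mid [0.5153 0.1825 0.034 ] len 0.091 yaw 11.89
rack ctr [0.5722 0.1943 0.034 ]
0.11606051085039858 0.11623412595252693
depth plate [0.5724 0.1945 0.091 ] reader [ 0.5585 -0.1459  0.0515]
```

```bash
python3 -m creep '[[0,0,0,0,0,1.75,-1],[0.2,-0.8,0,0,0,0,-1],[0,0,3,0,0,0,-1],[0,0,3,0,0,0,-1],[0,0,2.5,0,0,0,-1],[0,0,0,0,0,0,-1]]' 60; python3 snap.py w2
```

```text
time_s: 2.7
ee_pos: [0.5676, 0.1909, 0.1415]
eef_rot: [180.0, 0.5, 11.9]
contact_force: [-1.8, -0.3, -0.8]
opening: 0.0853
w2 2.7 [0.5676 0.1909 0.1415] [180.     0.53  11.88] [-1.8 -0.3 -0.8] 0.08531163862458992
```

View pics/w2.png

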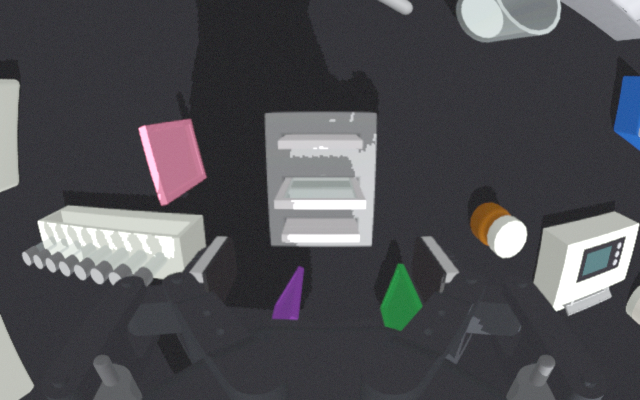

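```bash
python3 -m creep '[[0,0,0,0,0,0,-1],[0,0,0,0,0,0,-1]]'; python3 - <<'E'
from snap import *
d=snap("w2b"); f=d["frame"]
p=ww2px(d,[.5723,.1944,.092]);print(p)
cv2.imwrite("pics/w2bc.png",cv2.resize(f[105:255,255:385],None,fx=4,fy=4,interpolation=cv2.INTER_CUBIC))
E
```

```text
time_s: 2.92
ee_pos: [0.5731, 0.1925, 0.1485]
eef_rot: [180.0, -0.2, 11.9]
contact_force: [-0.0, 0.4, 0.2]
opening: 0.0853
w2b 2.9167 [0.5731 0.1925 0.1485] [180.    -0.18  11.91] [-0.   0.4  0.2] 0.08527196823643807
[320.67162411 209.65957212]
```

View pics/w2bc.png

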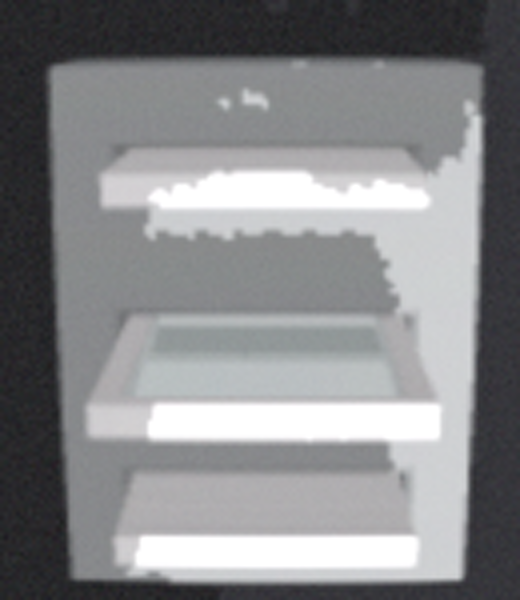

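```bash
python3 -m creep '[[0,-0.2,0,0,0,0,-1],[0,0,1.5,0,0,0,-1],[0,0,2,0,0,0,-1],[0,0,2,0,0,0,-1],[0,0,1.6,0,0,0,-1],[0,0,1.0,0,0,0,-1],[0,0,0.6,0,0,0,-1],[0,0,0.4,0,0,0,-1],[0,0,0,0,0,0,-1],[0,0,0,0,0,0,-1]]'; python3 - <<'E'
from snap import *
d=snap("w3"); print(ww2px(d,[.5723,.1944,.092]))
E
```

```text
time_s: 3.8
ee_pos: [0.5721, 0.1948, 0.0561]
eef_rot: [-180.0, -0.1, 11.9]
contact_force: [1.0, -0.5, 0.4]
opening: 0.0854
w3 3.8 [0.5721 0.1948 0.0561] [-1.800e+02 -7.000e-02  1.193e+01] [ 1.  -0.5  0.4] 0.08539706612969594
[324.62508671 281.42807901]
```

View pics/w3.png

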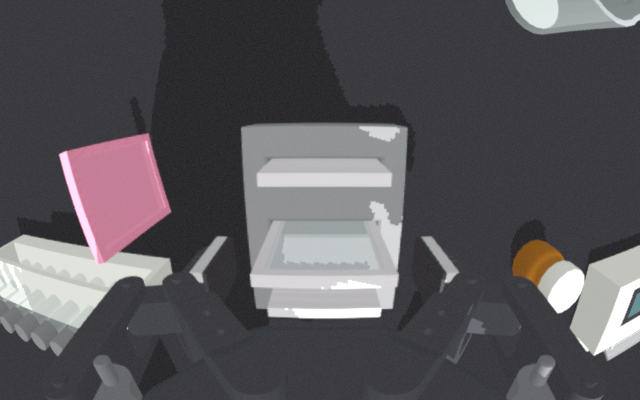

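```bash
python3 -m creep '[[0,0,0,0,0,0,0],[0,0,0,0,0,0,0.2],[0,0,0,0,0,0,0.5],[0,0,0,0,0,0,1],[0,0,0,0,0,0,1],[0,0,0,0,0,0,1],[0,0,0,0,0,0,1],[0,0,0,0,0,0,1]]' 60; python3 snap.py w4
```

```text
time_s: 4.52
ee_pos: [0.5725, 0.1948, 0.0564]
eef_rot: [-180.0, -0.1, 11.9]
contact_force: [-0.4, -0.3, 6.0]
opening: 0.0585
w4 4.5167 [0.5725 0.1948 0.0564] [-1.800e+02 -1.300e-01  1.193e+01] [-0.4 -0.3  6. ] 0.05849995362455373
```

View pics/w4.png

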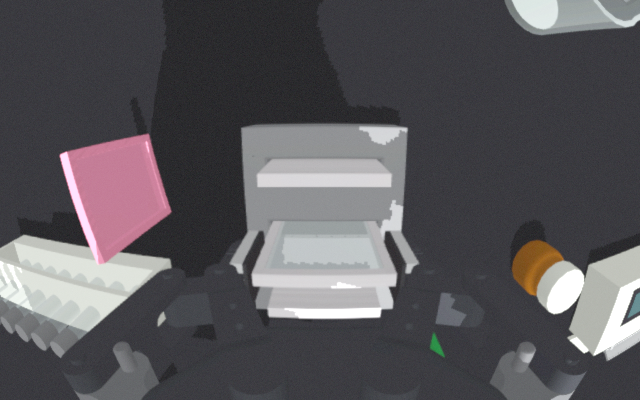

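```bash
python3 -m creep '[[0,0,-0.3,0,0,0,1],[0,0,-0.6,0,0,0,1],[0,0,-1,0,0,0,1],[0,0,-1.5,0,0,0,1],[0,0,-2,0,0,0,1],[0,0,-2,0,0,0,1],[0,0,-1.5,0,0,0,1],[0,0,-1,0,0,0,1],[0,0,-0.5,0,0,0,1],[0,0,0,0,0,0,1]]'; python3 -m creep '[[0,0,0,0,0,0,1],[0,0,-0.5,0,0,0,1],[0,0,-2,0,0,0,1],[0,0,-1.5,0,0,0,1],[0,0,0,0,0,0,1]]'; python3 snap.py w5;  python3 snap.py sd5 side
```

```text
time_s: 5.4
ee_pos: [0.572, 0.1947, 0.1606]
eef_rot: [-180.0, -0.1, 11.9]
contact_force: [0.2, -0.6, -1.0]
opening: 0.0587
time_s: 5.82
ee_pos: [0.5729, 0.1949, 0.2016]
eef_rot: [-180.0, -0.2, 11.9]
contact_force: [0.9, 0.2, -0.9]
opening: 0.0586
w5 5.8167 [0.5729 0.1949 0.2016] [-180.     -0.2    11.93] [ 0.9  0.2 -0.9] 0.05864786975397417
sd5 5.8667 [0.5723 0.1948 0.2   ] [ 1.800e+02 -1.100e-01  1.193e+01] [ 0.1 -0.1 -1.1] 0.05878844079717196
```

View pics/w5.png

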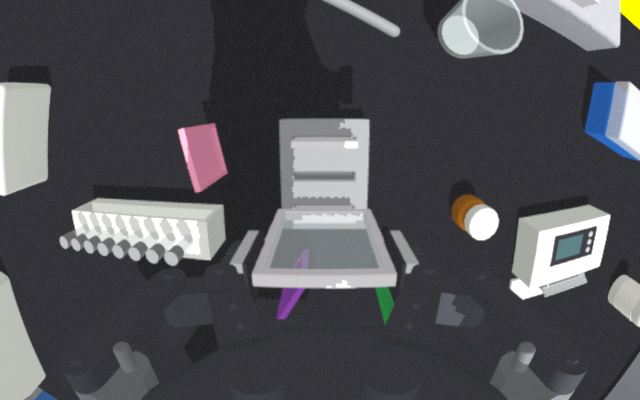

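View pics/sd5.png

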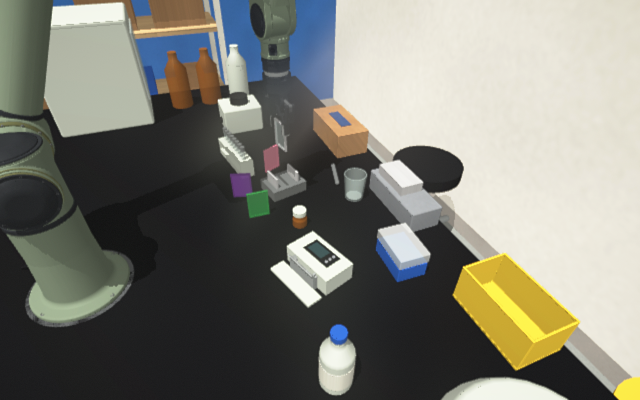

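```bash
python3 -m creep '[[-0.6,1,0,0,0,0,1],[-1.2,2.1,0,0,0,0,1],[-1.7,3,0,0,0,0,1],[-1.7,3,0,0,0,0,1],[-1.7,3,0,0,0,0,1],[-1.7,3,0,0,0,0,1],[-1.7,3,0,0,0,0,1],[-1.7,3,0,0,0,0,1],[-1.7,3,0,0,0,0,1],[-1.7,3,0,0,0,0,1]]'; python3 -m creep '[[-1.7,3,0,0,0,0,1],[-1.5,2.6,0,0,0,0,1],[-1.2,2.1,0,0,0,0,1],[-0.6,1,0,0,0,0,1],[0,0,0,0,0,-4.5,1],[0,0,0,0,0,-4.5,1],[0,0,0,0,0,0,1],[0,0,0,0,0,0,1]]'; python3 snap.py w6
python3 -c "
from h import *
b=load('side0.npz');print(px2w(b,338,327,.16))"
```

```text
time_s: 6.75
ee_pos: [0.4745, -0.1039, 0.198]
eef_rot: [-179.9, 0.1, 11.9]
contact_force: [0.9, 0.3, -1.3]
opening: 0.0585
time_s: 7.42
ee_pos: [0.4451, -0.1973, 0.1985]
eef_rot: [-179.9, 0.1, 20.8]
contact_force: [0.7, -0.6, -1.3]
opening: 0.0586
w6 7.4167 [ 0.4451 -0.1973  0.1985] [-1.7992e+02  5.0000e-02  2.0830e+01] [ 0.7 -0.6 -1.3] 0.05857819327153994
[ 0.47327727 -0.43190753  0.16      ]
```

View pics/w6.png

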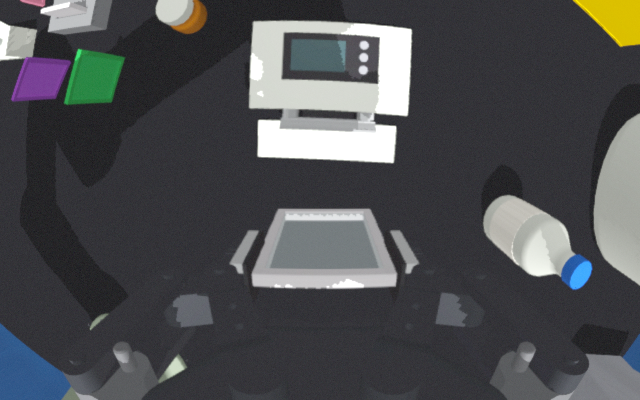

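```bash
python3 - <<'E'
from h import *
f=cv2.imread("pics/w6.png")
cv2.imwrite("pics/w6c.png",cv2.resize(f[85:170,240:420],None,fx=4.4,fy=4.4,interpolation=cv2.INTER_CUBIC))
E
```

```text
(no output)
```

View pics/w6c.png

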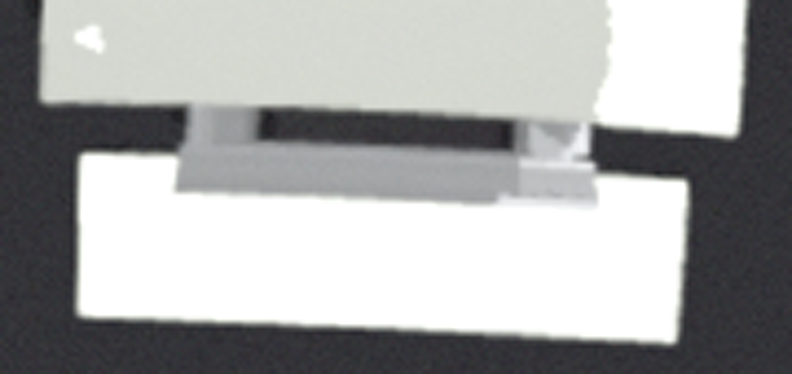

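```bash
python3 - <<'E'
from snap import *
d=load("w6.npz")
print("cam",wcam(d)[:3,3].round(4))
g=lambda x,y,z: wpx2w(d,(x+.5)/4.4-.5+240,(y+.5)/4.4-.5+85,z)
def pr(n,p,q):
    e=p-q; print(n,p.round(4),q.round(4),"mid",((p+q)/2).round(4),"len",np.linalg.norm(e).round(4),"yaw",np.degrees(np.arctan2(-e[0],e[1])).round(2)); return (p+q)/2
b=pr("body front",g(40,102,.05),g(738,135,.05))
l=pr("lip outer .056",g(176,190,.056),g(597,205,.056))
i=pr("lip inner .046",g(258,141,.046),g(515,152,.046))
s=pr("ends .046",g(258,125,.046),g(515,130,.046))
s2=pr("ends .050",g(258,125,.05),g(515,130,.05))
y=np.radians(21.3);X=np.array([np.cos(y),np.sin(y),0]);Y=np.array([-np.sin(y),np.cos(y),0])
for n,p in zip(["body","lip","inner","ends"],[b,l,i,s]): print(n,"x",(p@X).round(4),"y",(p@Y).round(4))
C=cloud(d)
for yy in range(20,210,10):
    u=int(240+385/4.4); v=int(85+yy/4.4); print(yy,(C[v,u]@X).round(4),(C[v,u]@Y).round(4),C[v,u][2].round(4))
E
```

```text
cam [ 0.5077 -0.1738  0.3411]
body front [ 0.4843 -0.1063  0.05  ] [ 0.5315 -0.2496  0.05  ] mid [ 0.5079 -0.178   0.05  ] len 0.1509 yaw 18.24
lip outer .056 [ 0.4768 -0.1417  0.056 ] [ 0.5054 -0.2254  0.056 ] mid [ 0.4911 -0.1835  0.056 ] len 0.0885 yaw 18.87
lip inner .046 [ 0.4918 -0.1537  0.046 ] [ 0.5093 -0.2062  0.046 ] mid [ 0.5006 -0.1799  0.046 ] len 0.0554 yaw 18.47
ends .046 [ 0.495  -0.1525  0.046 ] [ 0.5138 -0.2045  0.046 ] mid [ 0.5044 -0.1785  0.046 ] len 0.0553 yaw 19.82
ends .050 [ 0.4952 -0.1528  0.05  ] [ 0.5137 -0.204   0.05  ] mid [ 0.5045 -0.1784  0.05  ] len 0.0545 yaw 19.82
body x 0.4086 y -0.3503
lip x 0.3909 y -0.3494
inner x 0.401 y -0.3495
ends x 0.4051 y -0.3495
20 0.4281 -0.3492 0.0497
30 0.4262 -0.3492 0.0507
40 0.4234 -0.3491 0.0511
50 0.4215 -0.3491 0.0498
60 0.4196 -0.3491 0.0503
70 0.4178 -0.3491 0.0504
80 0.4149 -0.3491 0.0502
90 0.4131 -0.3491 0.0494
100 0.4112 -0.3491 0.0497
110 0.4081 -0.3495 0.001
120 0.4062 -0.3493 0.0241
130 0.4041 -0.3492 0.0247
140 0.4021 -0.3492 0.0246
150 0.3998 -0.349 0.0469
160 0.3979 -0.349 0.0466
170 0.3962 -0.3489 0.051
180 0.3943 -0.3489 0.0515
190 0.3917 -0.3489 0.0548
200 0.3899 -0.3489 0.0548
```

```bash
python3 - <<'E'
from snap import *
d=load("w6.npz"); f=d["frame"]
cv2.imwrite("pics/w6p.png",cv2.resize(f[195:300,225:425],None,fx=4,fy=4,interpolation=cv2.INTER_CUBIC))
M=wcam(d)@np.linalg.inv(d["mount"])
for off in (.046,.048,.050):
  for x in (-.003,.003):
    P=[M[:3,:3]@np.array([x,yy,zz])+M[:3,3] for zz in (off-.084,off) for yy in (-.03,.03)]
    print(off,x,[((ww2px(d,p)-[225,195])*4+1.5).round(0).tolist() for p in P])
y=np.radians(18.4);X=np.array([np.cos(y),np.sin(y)]);Y=np.array([-np.sin(y),np.cos(y)])
s=np.array([.5033,-.1789]); e=s-d["ee"][:2]; print("slot-TCP in reader axes",e@X,e@Y)
E
```

```text
0.046 -0.003 [[101.0, 377.0], [691.0, 377.0], [212.0, 94.0], [580.0, 94.0]]
0.046 0.003 [[95.0, 327.0], [697.0, 327.0], [211.0, 59.0], [581.0, 59.0]]
0.048 -0.003 [[105.0, 366.0], [687.0, 366.0], [214.0, 90.0], [578.0, 90.0]]
0.048 0.003 [[99.0, 317.0], [693.0, 317.0], [212.0, 55.0], [580.0, 55.0]]
0.05 -0.003 [[109.0, 356.0], [683.0, 356.0], [216.0, 86.0], [576.0, 86.0]]
0.05 0.003 [[103.0, 307.0], [689.0, 307.0], [214.0, 51.0], [578.0, 51.0]]
slot-TCP in reader axes 0.06100406872648279 -0.0008518044453447424
```

View pics/w6p.png

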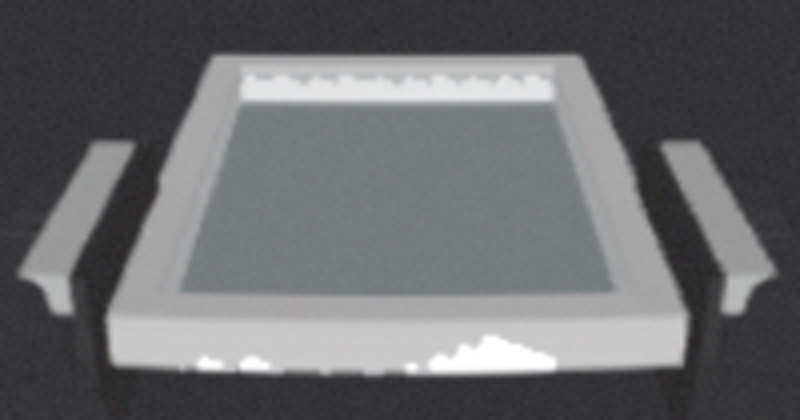

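```bash
python3 -m creep '[[0,0,0,0,0,2.4,1],[0.8,0,0,0,0,0,1],[1.6,0.1,0,0,0,0,1],[1.8,0,0,0,0,0,1],[1.2,0,0,0,0,0,1],[0.7,0,0,0,0,0,1],[0,0,0,0,0,0,1],[0,0,0,0,0,0,1],[0,0,0,0,0,0,1]]'; python3 - <<'E'
from snap import *
d=snap("w7")
y=np.radians(18.4);X=np.array([np.cos(y),np.sin(y)]);Y=np.array([-np.sin(y),np.cos(y)])
e=np.array([.5033,-.1789])-d["ee"][:2]; print("slot-TCP",e@X,e@Y)
E
python3 snap.py sd7 side
```

```text
time_s: 8.22
ee_pos: [0.5034, -0.1793, 0.1991]
eef_rot: [-180.0, 0.0, 18.5]
contact_force: [0.1, 0.7, -0.5]
opening: 0.0586
w7 8.2167 [ 0.5034 -0.1793  0.1991] [-1.7997e+02  5.0000e-02  1.8530e+01] [ 0.1  0.7 -0.5] 0.058634871058920346
slot-TCP -1.6531287289841215e-06 0.00038190839094576337
sd7 8.2667 [ 0.5034 -0.1794  0.1992] [-1.7998e+02  4.0000e-02  1.8510e+01] [ 0.7 -0.5 -1.1] 0.05866515422416703
```

View pics/w7.png

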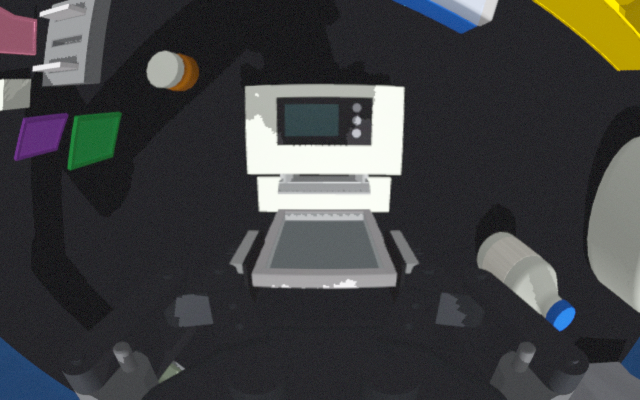

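View pics/sd7.png

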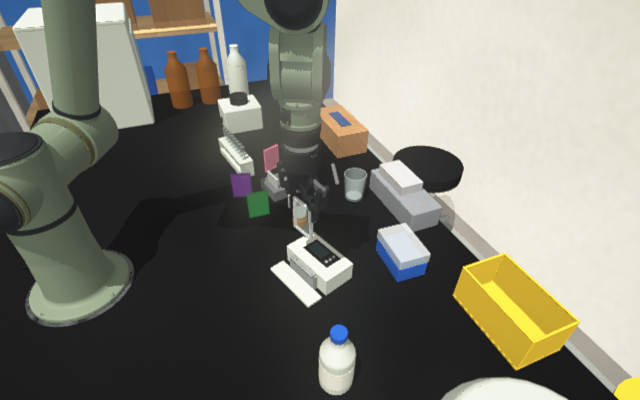

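```bash
python3 - <<'E'
from h import *
f=cv2.imread("pics/w7.png")
cv2.imwrite("pics/w7c.png",cv2.resize(f[160:225,235:415],None,fx=4.4,fy=4.4,interpolation=cv2.INTER_CUBIC))
E
```

```text
(no output)
```

View pics/w7c.png

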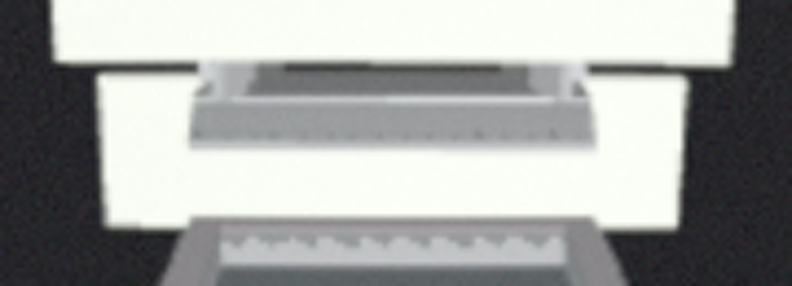

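```bash
python3 - <<'E'
from snap import *
d=load("w7.npz")
g=lambda x,y,z: wpx2w(d,(x+.5)/4.4-.5+235,(y+.5)/4.4-.5+160,z)
y=np.radians(18.4);X=np.array([np.cos(y),np.sin(y),0]);Y=np.array([-np.sin(y),np.cos(y),0])
T=d["ee"]
def pr(n,p,q):
    e=p-q; m=(p+q)/2-T; print(n,"rel x",(m@X).round(4),"y",(m@Y).round(4),"len",np.linalg.norm(e).round(4),"yaw",np.degrees(np.arctan2(-e[0],e[1])).round(2))
pr("body .05",g(53,62,.05),g(732,66,.05))
pr("lip outer",g(190,148,.056),g(595,150,.056))
pr("lip bend",g(197,98,.046),g(590,102,.046))
pr("lip bend, inner ends",g(246,92,.046),g(530,92,.046))
E
```

```text
body .05 rel x 0.0043 y -0.0001 len 0.1517 yaw 18.19
lip outer rel x -0.0137 y -0.0002 len 0.0889 yaw 18.24
lip bend rel x -0.005 y -0.0004 len 0.0884 yaw 17.94
lip bend, inner ends rel x -0.0032 y 0.0009 len 0.0635 yaw 18.53
```

```bash
python3 -m creep '[[0,0,0.7,0,0,0,1],[0,0,1.5,0,0,0,1],[0,0,2,0,0,0,1],[0,0,2,0,0,0,1],[0,0,1.3,0,0,0,1],[0,0,0.8,0,0,0,1],[0,0,0,0,0,0,1],[0,0,0,0,0,0,1],[0,0,0,0,0,0,1]]'; python3 - <<'E'
from snap import *
d=snap("w8")
y=np.radians(18.4);X=np.array([np.cos(y),np.sin(y)]);Y=np.array([-np.sin(y),np.cos(y)])
e=np.array([.5033,-.1789])-d["ee"][:2]; print("slot-TCP",e@X,e@Y)
cv2.imwrite("pics/w8c.png",cv2.resize(d["frame"][180:300,220:430],None,fx=3.8,fy=3.8,interpolation=cv2.INTER_CUBIC))
E
python3 snap.py sd8 side
```

```text
time_s: 9.07
ee_pos: [0.5046, -0.1798, 0.1171]
eef_rot: [179.9, -0.1, 18.5]
contact_force: [-0.0, -0.3, -0.5]
opening: 0.0585
w8 9.0667 [ 0.5046 -0.1798  0.1171] [ 1.7994e+02 -5.0000e-02  1.8520e+01] [-0.  -0.3 -0.5] 0.05852419710386478
slot-TCP -0.0009692519307461758 0.0012498117473433595
sd8 9.1167 [ 0.5048 -0.1798  0.1173] [ 1.7992e+02 -7.0000e-02  1.8530e+01] [ 0.6 -0.5 -0.8] 0.058525862957116634
```

View pics/w8c.png

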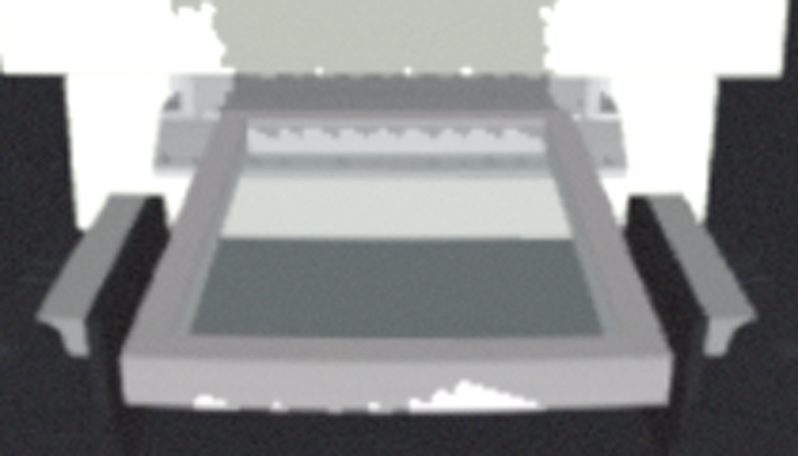

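```bash
python3 - <<'E'
from snap import *
d=load("w8.npz")
g=lambda x,y,z: wpx2w(d,(x+.5)/3.8-.5+220,(y+.5)/3.8-.5+180,z)
y=np.radians(18.4);X=np.array([np.cos(y),np.sin(y),0]);Y=np.array([-np.sin(y),np.cos(y),0])
T=d["ee"]
def pr(n,p,q):
    e=p-q; m=(p+q)/2-T; print(n,"rel x",(m@X).round(4),"y",(m@Y).round(4),"len",np.linalg.norm(e).round(4),"yaw",np.degrees(np.arctan2(-e[0],e[1])).round(2))
pr("body .05",g(2,73,.05),g(783,76,.05))
pr("lip outer",g(153,172,.056),g(628,172,.056))
pr("lip bend",g(162,118,.046),g(618,118,.046))
E
```

```text
body .05 rel x 0.0034 y 0.0004 len 0.151 yaw 18.28
lip outer rel x -0.0138 y 0.0008 len 0.0895 yaw 18.52
lip bend rel x -0.0065 y 0.0009 len 0.0886 yaw 18.52
```

```bash
python3 -m creep '[[-0.1,-0.08,0,0,0,0,1],[0,0,0,0,0,0,1],[0,0,0,0,0,0,1],[0,0,0,0,0,0,1]]'; cat > rel.py <<'E'
from workcell import arm; import numpy as np
s=arm.get_state();y=np.radians(18.4);X=np.array([np.cos(y),np.sin(y)]);Y=np.array([-np.sin(y),np.cos(y)])
e=np.array([.5033,-.1789])-s["ee_pos"][:2]; f=s["contact_force"]
print("slot-TCP mm x %.2f y %.2f  foot z %.1f  F reader x %.1f y %.1f z %.1f"%(e@X*1e3,e@Y*1e3,s["ee_pos"][2]*1e3-48,f[:2]@X,f[:2]@Y,f[2]),s["eef_rot"].round(2),s["torque"].round(2))
E
python3 rel.py
```

```text
time_s: 9.5
ee_pos: [0.5029, -0.179, 0.1165]
eef_rot: [180.0, -0.0, 18.5]
contact_force: [-0.2, 0.9, -0.6]
opening: 0.0589
slot-TCP mm x 0.37 y -0.05  foot z 68.5  F reader x 0.1 y 1.0 z -0.6 [ 1.7999e+02 -1.0000e-02  1.8530e+01] [ 0.01 -0.02  0.  ]
```

```bash
python3 -m creep '[[0,0,0.4,0,0,0,1],[0,0,0.5,0,0,0,1],[0,0,0.5,0,0,0,1],[0,0,0.4,0,0,0,1],[0,0,0.2,0,0,0,1],[0,0,0,0,0,0,1],[0,0,0,0,0,0,1]]'; python3 rel.py; python3 - <<'E'
from snap import *
d=snap("w9")
cv2.imwrite("pics/w9c.png",cv2.resize(d["frame"][180:300,220:430],None,fx=3.8,fy=3.8,interpolation=cv2.INTER_CUBIC))
E
```

```text
time_s: 10.08
ee_pos: [0.5027, -0.1789, 0.096]
eef_rot: [-180.0, 0.0, 18.5]
contact_force: [0.5, -0.1, -1.8]
opening: 0.059
slot-TCP mm x 0.52 y -0.22  foot z 48.0  F reader x 0.5 y -0.2 z -1.8 [-1.7998e+02  2.0000e-02  1.8530e+01] [ 0.02 -0.03  0.03]
w9 10.0833 [ 0.5027 -0.1789  0.096 ] [-1.7998e+02  2.0000e-02  1.8530e+01] [ 0.5 -0.1 -1.8] 0.05895670313424415
```

View pics/w9c.png

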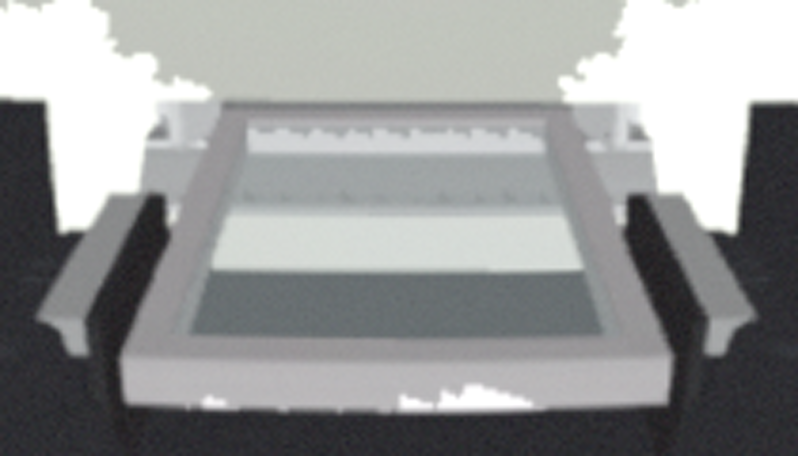

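```bash
python3 -m creep '[[0.03,0,0.2,0,0,0,1],[0,0,0.3,0,0,0,1],[0,0,0.3,0,0,0,1],[0,0,0.3,0,0,0,1],[0,0,0,0,0,0,1],[0,0,0,0,0,0,1]]'; python3 rel.py
```

```text
time_s: 10.63
ee_pos: [0.5029, -0.1787, 0.085]
eef_rot: [-180.0, 0.0, 18.5]
contact_force: [-0.6, 0.1, -0.6]
opening: 0.0588
slot-TCP mm x 0.32 y -0.27  foot z 37.0  F reader x -0.5 y 0.3 z -0.6 [-1.7997e+02  3.0000e-02  1.8530e+01] [ 0.08 -0.01 -0.05]
```

No side forces; continuing to feel for the seat.

```bash
python3 -m creep '[[0,0,0.3,0,0,0,1],[0,0,0.3,0,0,0,1],[0,0,0.2,0,0,0,1],[0,0,0.2,0,0,0,1],[0,0,0,0,0,0,1],[0,0,0,0,0,0,1]]'; python3 rel.py;  python3 -m creep '[[0,0,0.2,0,0,0,1],[0,0,0.2,0,0,0,1],[0,0,0,0,0,0,1],[0,0,0,0,0,0,1]]'; python3 rel.py
```

```text
time_s: 11.13
ee_pos: [0.503, -0.1788, 0.0751]
eef_rot: [-180.0, 0.0, 18.5]
contact_force: [-0.2, -0.6, -0.6]
opening: 0.0588
slot-TCP mm x 0.23 y -0.21  foot z 27.1  F reader x -0.4 y -0.4 z -0.6 [-1.7998e+02  2.0000e-02  1.8530e+01] [ 0.01  0.03 -0.  ]
time_s: 11.47
ee_pos: [0.5035, -0.179, 0.0715]
eef_rot: [180.0, -0.0, 18.5]
contact_force: [-0.3, 0.0, 1.6]
opening: 0.0588
slot-TCP mm x -0.12 y 0.13  foot z 23.5  F reader x -0.3 y 0.1 z 1.6 [ 1.7998e+02 -3.0000e-02  1.8530e+01] [ 0.    0.06 -0.07]
```

```bash
python3 -m creep '[[0,0,0.15,0,0,0,1],[0,0,0.15,0,0,0,1],[0,0,0.15,0,0,0,1],[0,0,0.15,0,0,0,1],[0,0,0,0,0,0,1],[0,0,0,0,0,0,1]]'; python3 rel.py;  python3 -m creep '[[0,0,0.1,0,0,0,1],[0,0,0.1,0,0,0,1],[0,0,0.1,0,0,0,1],[0,0,0,0,0,0,1],[0,0,0,0,0,0,1]]'; python3 rel.py
```

```text
time_s: 11.97
ee_pos: [0.5035, -0.179, 0.0655]
eef_rot: [180.0, -0.0, 18.5]
contact_force: [0.1, -0.1, 4.8]
opening: 0.0584
slot-TCP mm x -0.14 y 0.16  foot z 17.5  F reader x 0.0 y -0.1 z 4.8 [ 1.7997e+02 -3.0000e-02  1.8530e+01] [ 0.07  0.04 -0.  ]
time_s: 12.38
ee_pos: [0.5035, -0.179, 0.0627]
eef_rot: [180.0, -0.0, 18.5]
contact_force: [-0.5, 0.5, 6.4]
opening: 0.0587
slot-TCP mm x -0.17 y 0.16  foot z 14.7  F reader x -0.4 y 0.6 z 6.4 [ 1.7997e+02 -3.0000e-02  1.8530e+01] [ 0.13  0.07 -0.01]
```

```bash
python3 -m creep '[[0,0,0.08,0,0,0,1],[0,0,0.08,0,0,0,1],[0,0,0,0,0,0,1],[0,0,0,0,0,0,1]]'; python3 rel.py;  python3 -m creep '[[0,0,0.05,0,0,0,1],[0,0,0.05,0,0,0,1],[0,0,0,0,0,0,1],[0,0,0,0,0,0,1]]'; python3 rel.py
```

```text
time_s: 12.72
ee_pos: [0.5035, -0.179, 0.0612]
eef_rot: [180.0, -0.0, 18.5]
contact_force: [-0.6, -0.1, 6.9]
opening: 0.0589
slot-TCP mm x -0.17 y 0.17  foot z 13.2  F reader x -0.6 y 0.1 z 6.9 [ 1.7997e+02 -4.0000e-02  1.8530e+01] [0.09 0.18 0.02]
time_s: 13.05
ee_pos: [0.5035, -0.179, 0.0603]
eef_rot: [180.0, -0.0, 18.5]
contact_force: [-1.3, 1.9, 8.6]
opening: 0.0589
slot-TCP mm x -0.20 y 0.18  foot z 12.3  F reader x -0.6 y 2.2 z 8.6 [ 1.7996e+02 -4.0000e-02  1.8530e+01] [0.19 0.21 0.05]
```

```bash
python3 -m creep '[[0,0,0.05,0,0,0,1],[0,0,0,0,0,0,1],[0,0,0,0,0,0,1]]'; python3 rel.py;  python3 -m creep '[[0,0,0.04,0,0,0,1],[0,0,0,0,0,0,1],[0,0,0,0,0,0,1]]'; python3 rel.py; python3 snap.py w10; python3 snap.py sd10 side; python3 - <<'E'
from h import *
cv2.imwrite("pics/sd10c.png",cv2.resize(cv2.imread("pics/sd10.png")[150:320,220:380],None,fx=3.4,fy=3.4,interpolation=cv2.INTER_CUBIC))
E
```

```text
time_s: 13.3
ee_pos: [0.5037, -0.179, 0.0603]
eef_rot: [180.0, -0.1, 18.5]
contact_force: [-0.6, 1.4, 11.8]
opening: 0.0589
slot-TCP mm x -0.36 y 0.20  foot z 12.3  F reader x -0.1 y 1.6 z 11.8 [ 1.7995e+02 -7.0000e-02  1.8540e+01] [ 0.31  0.49 -0.06]
time_s: 13.55
ee_pos: [0.5038, -0.1789, 0.0603]
eef_rot: [180.0, -0.1, 18.5]
contact_force: [-2.3, 1.6, 15.3]
opening: 0.0584
slot-TCP mm x -0.42 y 0.18  foot z 12.3  F reader x -1.7 y 2.2 z 15.3 [ 1.7995e+02 -8.0000e-02  1.8540e+01] [0.5  0.64 0.04]
w10 13.55 [ 0.5038 -0.1789  0.0603] [ 1.7995e+02 -8.0000e-02  1.8540e+01] [-2.3  1.6 15.3] 0.05839315025931498
sd10 13.6 [ 0.5038 -0.179   0.0602] [ 1.7995e+02 -8.0000e-02  1.8540e+01] [-2.8  1.9 14.8] 0.05859234474954869
```

View pics/w10.png

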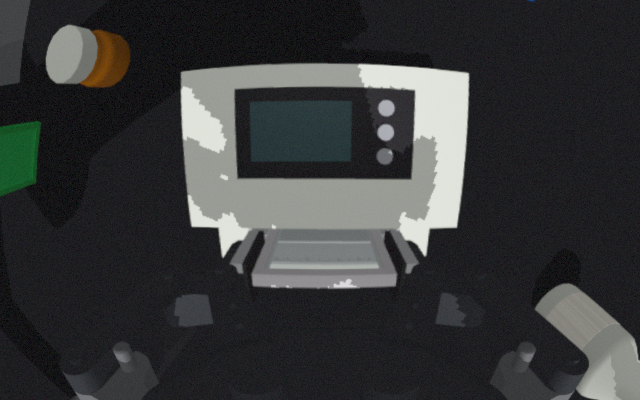

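View pics/sd10c.png

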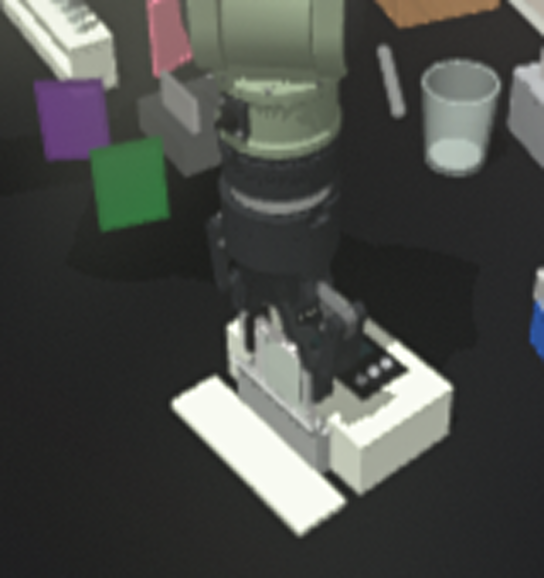

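```bash
python3 -m creep '[[0,0,0,0,0,0,1],[0,0,0,0,0,0,1],[0,0,0,0,0,0,1],[0,0,0,0,0,0,1],[0,0,0,0,0,0,1],[0,0,0,0,0,0,1]]'; python3 rel.py; python3 - <<'E'
from snap import *
d=load("w10.npz"); T=d["ee"]
# plate top edge check: predicted pixels for offset .048 
M=wcam(d)@np.linalg.inv(d["mount"])
for y in(-.03,.03):
  print([ww2px(d,M[:3,:3]@np.array([x,y,.048-.084])+M[:3,3]).round(1).tolist() for x in(-.003,.003)])
cv2.imwrite("pics/w10c.png",cv2.resize(d["frame"][215:300,220:430],None,fx=3.8,fy=3.8,interpolation=cv2.INTER_CUBIC))
E
```

```text
time_s: 14.15
ee_pos: [0.5037, -0.1789, 0.0602]
eef_rot: [180.0, -0.1, 18.5]
contact_force: [-3.0, 1.2, 14.0]
opening: 0.0587
slot-TCP mm x -0.39 y 0.17  foot z 12.2  F reader x -2.5 y 2.1 z 14.0 [ 1.7995e+02 -7.0000e-02  1.8540e+01] [ 0.44  0.61 -0.06]
[[250.8, 286.2], [249.3, 273.8]]
[[396.4, 286.2], [397.9, 273.8]]
```

View pics/w10c.png

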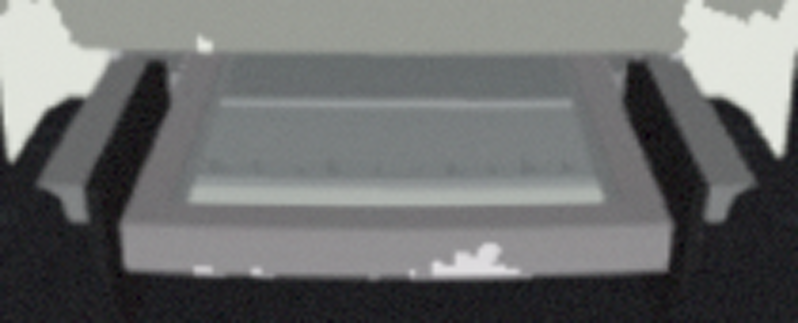

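```bash
python3 -c "
from workcell import arm
print(arm.job_done())"
```

```text
the job is handed in; nothing more can be done
None
```

The check plate is pressed fully home in the reader, still gripped at 60 N. I handed the job in at about 14 s of the 64 s allowed. No verdict was reported.

- **Pick and carry:** I took the plate out of the rack's middle slot by its two narrow edges, carried it over to the reader and lowered it behind the lip. It met no noticeable side force on the way down.
- **Seat:** I felt the seat at a foot height of about 24 mm. It then pushed back more strongly as the plate went down, to a hard stop at about 12 mm, where it stopped moving as the force rose.
- **Last checks:**
  - Foot height is about 12.2 mm, which is about 11.8 mm of seat travel. I worked this out from the TCP (tool point) and the grip offset.
  - The plate is about 0.4 mm from the slot's middle and 0.15° off the reader's measured heading.
  - The downward push is about 14–15 N and steady.
  - The plate's top edge in the wrist picture is within half a pixel of where it should be, so it has not slipped in the grip.
- **Disagreements:**
  - The TCP drifted about 1.2 mm sideways during the lowering above the reader; I measured it and corrected it before the plate entered the slot.
  - At the stop there is a small leftover side force of about 2–3 N.
- **Not measured directly:** the force between plate and reader, and whether the fingers touch the glass. In the pictures the fingers are only on the frame's edges. I also did not measure the bystanders after the move, but nothing came near them.

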